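# Dock the board carrier under the left-hand clamp knob

## Robot

A 6-joint arm with a two-finger parallel gripper is mounted at the origin on the work surface. World frame = base frame: x ahead of the robot, y to its left, z up, the work surface at z = 0. Lengths are in m, angles in rad, forces in N, time in s.
With the tool pointing down it reaches from about 0.2 to 0.875 m from the base axis. Payload 3.4 kg.
Tool frame: the origin (TCP) lies at the very end of the fingers, on their centre line; the grasp point (between the pads) lies grip_depth behind it (grip_depth is the distance from the TCP to the grasp point, in m); z points along the fingers, y is the line along which they close (so a half turn about z gives the same grasp; the last joint's range is limited). The gripper opens to 94 mm and grips with 3 to 60 N. Pads are 16 mm wide; open, the fingers measure 119 mm over their backs; the gripper's body (75 mm by 177 mm) begins 78 mm behind the grasp point.
Start: joints at [1.018, 0.276, 1.505, -0, 1.361, -0.121], TCP at [0.241, 0.522, 0.205] pointing down, gripper open.
Joint ranges: [-2.89, 2.89], [-0.75, 2.08], [0.22, 2.7], [-1.18, 4.32], [0.11, 2.71], [-2.7, 2.7]. Speed limits (rad/s): [2.57, 2.57, 3.14, 3.14, 3.14, 3.14].

## Interface

Orientations are given as a unit quaternion [x, y, z, w].
In Python, from cell import * gives the robot as it stands.
- The arm moves only by the shell command python3 -m crank 'ROWS' [FORCE]. ROWS is a JSON object of lists of equal length, an entry for each row: "jaw": the opening, from -1 (shut) to 1 (fully open); "dp": the shift along the tool's x, y, z in m, a list of three; "angular": the turn, a rotation vector about the tool's x, y, z in rad, a list of three. A call has 1 to 20 rows; each row shifts and turns the commanded pose from where the row before left it, along the tool's axes as they then stand; what a row does not reach is not made up. A row lasts 1/8 s, in which the tool goes at most 62.5 mm and 10.7 degrees, less where a joint would pass 70% of its speed; a pose out of reach is approached as far as the arm can. A call with a gripper value outside its range is refused whole. The fingers move at their own pace and stop on an object; FORCE is the grip in N (left out, the last holds). Time passes only in rows, so rows that do not move let the fingers close. It gives the time, the measured TCP pose, the force, the opening and the grip force at its end, in the units of the state.
- get_obs(): the state, without advancing time (a new reading comes with each control period).
- snapshot(name): name is "side" or "top"; returns the picture (400x640x3 uint8, red, green, blue); there is no depth.
- get_calibration(name): a dict with "K" (3x3 intrinsics, pixels), "world_from_camera" (4x4, takes a point from camera to world coordinates). Camera axes: x right, y down, z forward; pixel columns grow to the right and rows downward; lengths in m; the calibration is good to about 2 mm. A picture is of the moment at which its call begins. get_calibration takes no time and is no camera call.
- sign_off(): hands the job in; it is judged then, once.
Trained networks look in the newest picture that a camera, given by its name, has taken for a name from the list of things; names that differ only in an ending like _2 or _b are one class to them, and where a whole thing is asked for, a point or a joint stands for the part that bears it (a point fixed in the world has none). Each returns a list of dicts, best first, with "conf" (0 to 1); they miss things now and then, are a little off and sometimes report something else, mostly with a low value. They report only what shows in the picture. A call takes as long as a camera call.
- search_frame(camera, label): "extent" ([left, top, right, bottom] in pixels, round what is visible of it).
- silhouettes(camera, label): "pixels" (400x640 bool, what is visible of it) and "extent" ([left, top, right, bottom] in pixels, round what is visible of it).
The state is a dict: "t": time; "qpos": joint angles; "dq": joint speeds; "tau": joint torques, N m; "eef_pos": TCP position; "orientation": TCP orientation; "contact_force": force on the tool from outside, world axes, zero at the start; "wrist_torque": the same for the moment, N m; "opening": finger opening in m; "grip_force": force on a finger pad.
Only numpy, scipy, OpenCV 4.12 (cv2) and the standard library are available. Lean on these libraries where they do the work, as an engineer would, in place of code of your own. Each camera call takes 0.05 s, during which the arm holds its last target. There are 200 camera calls.

## Task

The board carrier on the docking station has its big hole around the clamp knob, but the knob is screwed down inside the hole, so the carrier cannot slide. The knob has a left-hand thread: loosen it by turning it clockwise (seen from above) until its flange stands clear above the plate, push the carrier by its lip as far as it goes so that the narrow slot runs home on the stud, then turn the knob back anticlockwise until it clamps the carrier tight, without forcing it. Leave the other things on the bench where they are and let go at the end.

Things in the scene. Friction and masses are not known exactly. Their poses are not given: they have to be found in the camera images.
- station: fixed docking station: dark steel base 340 x 170 x 12 mm with a low rail (top at z = 24 mm) along each long side. Origin: on the stud's axis at table level; x is the direction in which the carrier slides home, z up. It reaches from x = -130 to +210 mm. The stud (16 mm diameter) at the origin carries the knob
- knob (a joint): clockwise turn of the clamp knob seen from above, rad: 0 = fully down (stop), 4.0 = fully up (stop). Left-hand thread: clockwise loosens and raises the knob 2 mm per rad, anticlockwise lowers it. It stays where left; turning takes 0.12 N m (some 4 N at the bar's end). Level with the plate's top at 2.0 rad, good clearance from 2.8; over the slot it meets the plate near 2.0
- knob_bar (a point): centre of the top face of the knob's black grip bar, on the stud's axis. The bar is 76 mm long along the point's x, 14 mm wide (y), 26 mm high; its top is at z = 60 mm + 2 mm per rad. It turns and rises with the knob; push an end with closed fingertips, or grip it. Below it are a 28 mm hub and the flange
- carrier: loose board carrier, about 0.55 kg: aluminium plate 275 x 132 x 6 mm on the station's base between the rails (1.5 mm play), a green circuit board on its far half (from x = 58 mm on, up to 35 mm high). Origin: centre of the big eight-sided hole (84 mm across), at the underside; x points away from the lip, along the station's x. A 24 mm wide slot runs from the hole towards the lip to x = -72 mm
- lip (a point): middle of the top edge of the outer face of the carrier's upright lip, 132 mm wide, 5 mm thick, 18 mm above the plate (top at z = 36 mm). Pushing its outer face along the station's x slides the carrier home, 60 to 68 mm, until the slot's end meets the stud
- slot_end (a point): point on the slot's middle line at the top of the plate, 64 mm from the hole's centre, where the stud's axis lies when the slot's end (8 mm further) touches the stud: the carrier is home when this point is over the stud
- flange: the knob's steel flange, 60 mm diameter, 8 mm thick, part of the knob; origin: centre of its underside, at z = 14 mm + 2 mm per rad (the carrier plate's top is at z = 18 mm). Once it meets the plate the knob turns ever harder (no sudden stop); it is well clamped when pushing on takes about 14 N at 27 mm from the axis, against 4 to 6 N for free turning
- stud (a point): stud's axis, at the height of the plate's top
- screwdriver: bystander: screwdriver, 170 mm
- tweezers: bystander: steel tweezers, 120 mm
- spool: bystander: black spool of copper wire, 52 mm diameter, 45 mm high
- jar: bystander: glass jar, 60 mm diameter, 70 mm high
- flux_bottle: bystander: small white bottle, 36 mm diameter, 85 mm high
- spare_board: bystander: spare circuit board, 100 x 70 mm

How it is judged:
On the way, in this order (a step that is already met when the one before it is completed fails the run):
1. the knob is loosened (clockwise) until its flange stands above the plate, carrier not yet home (value of joint knob above 2.2 rad), for 0.2 s.
2. the carrier is slid home, its slot under the flange (horizontal distance between slot_end and stud below 0.008 m and value of joint knob above 2.1 rad), for 0.1 s.
At the end, for the whole second after the job is handed in: Carrier flat on the station with its slot end within 8 mm of the stud's axis, at rest, and the knob turned back down onto it so that the flange presses on the plate with at least 10 N (knob below 2.2 rad) (horizontal distance between slot_end and stud below 0.008 m and height (world z) of carrier between 0.01 and 0.014 m and contact force between flange and carrier above 10 N and value of joint knob below 2.2 rad and linear speed of carrier below 0.01 m/s); the robot touches nothing.
It fails at once if the knob is forced: more than 60 N between robot and station or knob (contact force between the arm and station above 60 N).
It fails at once if a bystander is moved more than 40 mm (distance of any of screwdriver, tweezers, spool, jar, flux_bottle, spare_board from where it was at the start of the episode above 0.04 m).
It also fails if it takes over 64 s, if anything falls off the work surface, if the arm or the gripper's body presses on something with over 40 N, if the wrist force passes 120 N, or if a joint passes its speed limit or range.

## Working session

There is one attempt and no reset: what is moved stays moved. The work goes in short steps, Python scripts to look and compute and a shell command to move; the robot and the scene stay as the last step left them, time stands still between calls to the robot, and variables do not carry over. Pictures are saved under pics/ and viewed, at most 10 in all, crops included, and the job is handed in when it is done.

```bash
ls; mkdir -p pics; cat > h.py <<'E'
from cell import *
import numpy as np, cv2
def proj(cam,P):
    c=get_calibration(cam);T=np.linalg.inv(np.array(c["world_from_camera"]));K=np.array(c["K"])
    P=np.atleast_2d(P);q=(T[:3,:3]@P.T+T[:3,3:4]);u=K@q
    return (u[:2]/u[2]).T
def back(cam,uv,z):
    c=get_calibration(cam);T=np.array(c["world_from_camera"]);K=np.array(c["K"])
    uv=np.atleast_2d(uv);d=(T[:3,:3]@np.linalg.inv(K)@np.c_[uv,np.ones(len(uv))].T).T
    o=T[:3,3];return o+d*((z-o[2])/d[:,2])[:,None]
E
python3 - <<'E'
from h import *
np.set_printoptions(precision=4,suppress=True)
for cam in("side","top"):
    im=snapshot(cam);cv2.imwrite(f"pics/{cam}0.png",im[...,::-1])
    print(cam,np.array(get_calibration(cam)["world_from_camera"])[:3,3])
    for l in["station","carrier","knob","knob_bar","lip","flange","screwdriver","tweezers","spool","jar","flux_bottle","spare_board"]:
        r=silhouettes(cam,l)
        for d in r[:2]:
            m=d["pixels"].astype(np.uint8); ys,xs=np.nonzero(m)
            print(l,round(d["conf"],2),np.round(d["extent"]),m.sum(),cv2.minAreaRect(np.c_[xs,ys].astype(np.float32)) if len(xs) else "")
print(get_obs())
E
```

```text
pics
side [ 0.5557 -0.7416  0.6673]
station 0.77 [273. 167. 413. 223.] 3553 ((342.1644287109375, 194.55892944335938), (47.43914794921875, 140.52505493164062), 87.47388458251953)
carrier 0.58 [278. 173. 392. 208.] 2772 ((333.1036071777344, 190.46823120117188), (34.89906311035156, 112.84381103515625), 86.98721313476562)
knob 0.79 [310. 172. 337. 200.] 520 ((322.03656005859375, 187.67074584960938), (29.683290481567383, 22.27992820739746), 24.775142669677734)
knob_bar 0.71 [314. 173. 342. 203.] 496 ((323.0500183105469, 188.34999084472656), (27.51181411743164, 22.76839828491211), 18.434947967529297)
lip 0.82 [273. 174. 391. 210.] 2575 ((332.3245849609375, 190.8430633544922), (33.55936050415039, 110.27439880371094), 86.8201675415039)
flange 0.45 [310. 185. 335. 201.] 174 ((323.42169189453125, 194.8505401611328), (22.191659927368164, 11.155485153198242), 17.35402488708496)
screwdriver 0.61 [285. 159. 312. 175.] 236 ((296.8503723144531, 168.4635009765625), (9.483369827270508, 32.20928192138672), 70.01689910888672)
tweezers 0.81 [286. 229. 334. 238.] 221 ((308.5379333496094, 231.6448364257812
[... 2201 characters left out ...]
ttle 0.66 [372. 225. 388. 239.] 190 ((380.5, 230.0), (14.0, 15.0), 90.0)
spare_board 0.75 [181. 210. 212. 250.] 1009 ((195.5961456298828, 230.5192413330078), (27.26013946533203, 38.04652786254883), 11.309932708740234)
{'t': 1.3, 'qpos': array([ 1.018 ,  0.2759,  1.5049,  0.    ,  1.3607, -0.121 ]), 'dq': array([ 0.0006, -0.    , -0.0004,  0.0006,  0.0003,  0.    ]), 'tau': array([  0.0009, -40.4461, -23.7495,   0.0703,   0.0248,   0.    ]), 'eef_pos': array([0.2407, 0.5223, 0.2055]), 'orientation': array([0.2142, 0.9768, 0.0001, 0.    ]), 'contact_force': array([-0.4605, -0.6159,  0.3553]), 'wrist_torque': array([ 0.0117, -0.0002, -0.0099]), 'grip_force': 0.0, 'opening': 0.09403561882713572}
```

```bash
python3 - <<'E'
from h import *
np.set_printoptions(precision=4,suppress=True)
a=cv2.imread("pics/top0.png")[110:260,170:400];b=cv2.imread("pics/side0.png")[130:280,255:425]
a=cv2.resize(a,None,fx=3.4,fy=3.4,interpolation=cv2.INTER_CUBIC)[:, :]
cv2.imwrite("pics/c1.png",a);cv2.imwrite("pics/c2.png",cv2.resize(b,None,fx=4,fy=4,interpolation=cv2.INTER_CUBIC)[:600])
for uv,z in [((291,192.5),.06),((259,119),.024),((325,119),.024),((259,245),.024),((325,245),.024),((243,212),.015),((340,213),.005),((237,146),.045),((360,145),.07),((380,231),.085),((196,230),.005)]:
    print(uv,back("top",uv,z))
print(back("side",(323,186),.05))
E
```

```text
(291, 192.5) [[0.6047 0.1214 0.06  ]]
(259, 119) [[0.8097 0.2155 0.024 ]]
(325, 119) [[0.813  0.0377 0.024 ]]
(259, 245) [[0.4724 0.2022 0.024 ]]
(325, 245) [[0.4755 0.0325 0.024 ]]
(243, 212) [[0.558  0.2488 0.015 ]]
(340, 213) [[ 0.5612 -0.0062  0.005 ]]
(237, 146) [[0.7278 0.2669 0.045 ]]
(360, 145) [[ 0.7293 -0.0521  0.07  ]]
(380, 231) [[ 0.5095 -0.0999  0.085 ]]
(196, 230) [[0.5092 0.372  0.005 ]]
[[0.604  0.1031 0.05  ]]
```

View pics/c1.png

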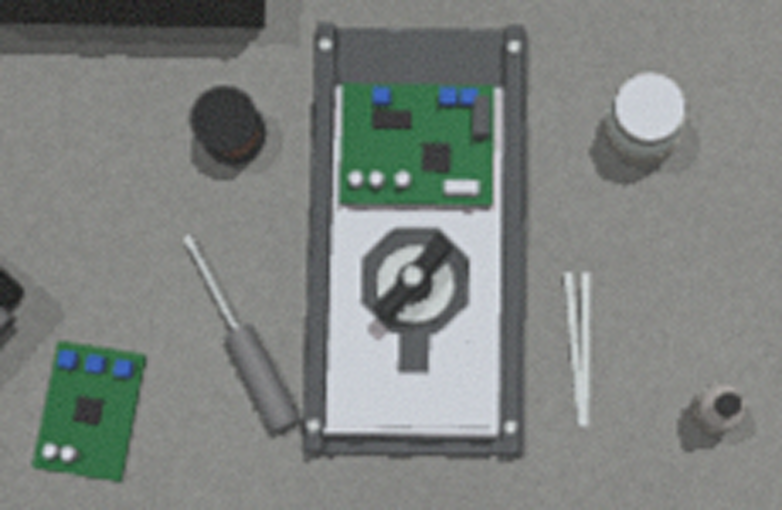

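View pics/c2.png

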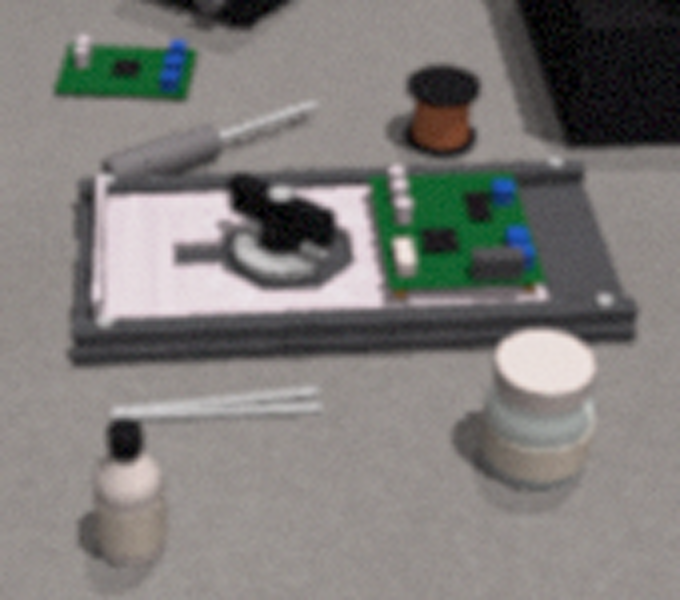

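Top crop: the knob bar lies diagonally across the eight-sided hole, from (385,312) to (443,240). The lip is at the bottom around (412,432), and the rail screws are at (325,44), (514,47), (314,426) and (511,427). The side crop agrees: flange inside the hole, board at the far end. Next I'll refine the bar and station poses.

```bash
python3 - <<'E'
from h import *
np.set_printoptions(precision=4,suppress=True)
im=cv2.imread("pics/top0.png");g=im.max(2)
s=back("top",np.array([[325,44],[514,47],[314,426],[511,427]])/3.4+[170,110],.024);print(s[:,:2])
far,near=s[:2].mean(0),s[2:].mean(0);d=far-near;print("station yaw deg",np.degrees(np.arctan2(d[1],d[0])),"mid",(far+near)/2, "len",np.linalg.norm(d))
m=np.zeros_like(g);m[178:210,275:310]=(g[178:210,275:310]<48)
n,l,st,ct=cv2.connectedComponentsWithStats(m);k=1+st[1:,4].argmax();print(st[k],ct[k])
ys,xs=np.nonzero(l==k);W=back("top",np.c_[xs,ys],.058)[:,:2].astype(np.float32)*1000
r=cv2.minAreaRect(W);print("bar",r,W.mean(0));u=np.linalg.eigh(np.cov(W.T))[1][:,1];print(np.degrees(np.arctan2(u[1],u[0])))
# side check
for p in [(.604,.121,.06),]: print(proj("side",p),proj("top",p))
print("grip_depth" in globals() and grip_depth)
print("lip",back("top",np.array([[325,434],[497,436],[412,435]])/3.4+[170,110],.036))
o=get_obs();print(o["t"])
E
```

```text
[[0.799  0.1973]
 [0.7993 0.0478]
 [0.4974 0.1945]
 [0.4994 0.045 ]]
station yaw deg 0.5333836771462762 mid [0.6488 0.1212 0.024 ] len 0.30070729519336087
[298 185   3   3   3] [299. 186.]
bar ((622.1939086914062, 101.61275482177734), (1.7523765563964844e-05, 7.231932163238525), 46.70612335205078) [622.1936 101.6131]
136.70612590347977
[[322.5866 178.4858]] [[291.1378 192.7853]]
0.0188
lip [[0.4909 0.1845 0.036 ]
 [0.4918 0.0555 0.036 ]
 [0.4913 0.1192 0.036 ]]
1.3
```

```bash
python3 - <<'E'
from h import *
np.set_printoptions(precision=4,suppress=True)
im=cv2.imread("pics/top0.png");g=im.max(2)
print(g[180:208:3,280:304:2])
for th in(55,62,70):
    m=np.zeros_like(g);m[176:210,275:310]=(g[176:210,275:310]<th)
    n,l,st,ct=cv2.connectedComponentsWithStats(m);k=1+st[1:,4].argmax()
    ys,xs=np.nonzero(l==k);W=back("top",np.c_[xs,ys],.06)[:,:2].astype(np.float32)*1000
    r=cv2.minAreaRect(W);u=np.linalg.eigh(np.cov(W.T))[1][:,1];print(th,len(xs),"bar",r,W.mean(0),np.degrees(np.arctan2(u[1],u[0])))
print(back("top",np.array([413,277])/3.4+[170,110],.062))
E
```

```text
[[220 126  90  93  95  97  96  97  92  65  60 156]
 [ 95  96  96 121 174 195 196 137  61  70  62  58]
 [ 97 101 196 201 202 198 105  62  66  54  72  88]
 [ 93 193 201 205 101 201 195  88  50  95 172 143]
 [109 195 205 133  98 206 206  72  62 169 177 193]
 [ 97 207 109  61  65  55  51  58  77 174 198 197]
 [ 87  64  64  65  54  72  72 143 179 204 205 128]
 [ 73  60  62  56 107 180 171 186 202 206 119  90]
 [141  75  53  69 113 128 154 139  99  73  89 152]
 [145 144 138 106  80  88  97  98  96 122 203 216]]
55 32 bar ((600.7445068359375, 118.22858428955078), (6.6906914710998535, 68.16310119628906), 48.46293258666992) [601.1229 118.6246] 139.81617505781296
62 94 bar ((604.4282836914062, 117.34762573242188), (20.53205108642578, 74.61158752441406), 51.200111389160156) [603.4153 119.2774] 141.57355988072752
70 158 bar ((603.9762573242188, 117.24121856689453), (25.765310287475586, 75.37207794189453), 51.71843338012695) [604.5453 119.8838] 143.39595124151205
[[0.6071 0.1201 0.062 ]]
```

```bash
python3 -m crank '{"jaw":[1,1,1,1,1,1,1,1,1,1,1,1,1,1,1,1,1,1,1,1],"dp":[[-0.0417,-0.0178,0.004],[-0.0417,-0.0178,0.004],[-0.0417,-0.0178,0.004],[-0.0417,-0.0178,0.004],[-0.0417,-0.0178,0.004],[-0.0417,-0.0178,0.004],[-0.0417,-0.0178,0.004],[-0.0417,-0.0178,0.004],[-0.0417,-0.0178,0.004],[-0.0417,-0.0178,0.004],[-0.0417,-0.0178,0.004],[-0.0417,-0.0178,0.004],[0,0,0],[0,0,0],[0,0,0],[0,0,0],[0,0,0],[0,0,0],[0,0,0],[0,0,0]],"angular":[[0,0,0],[0,0,0],[0,0,0],[0,0,0],[0,0,0],[0,0,0],[0,0,0],[0,0,0],[0,0,0],[0,0,0],[0,0,0],[0,0,0],[0,0,-0.166],[0,0,-0.166],[0,0,-0.166],[0,0,-0.166],[0,0,-0.166],[0,0,-0.166],[0,0,-0.166],[0,0,-0.166]]}' 15
cat >> h.py <<'E'
def st(target=None,yang=None):
    o=get_obs();from scipy.spatial.transform import Rotation as R
    r=R.from_quat(o["orientation"]);M=r.as_matrix()
    a=np.degrees(np.arctan2(M[1,1],M[0,1]))
    print("t",round(o["t"],2),"p",np.round(o["eef_pos"],4),"yang",round(a,2),"tz",np.round(M[:,2],3),"q6",round(o["qpos"][5],3),"F",np.round(o["contact_force"],2),"T",np.round(o["wrist_torque"],3),"op",round(o["opening"],4),"grip",round(o["grip_force"],1))
    if target is not None: print("dp tool",np.round(M.T@(np.array(target)-o["eef_pos"]),4))
    if yang is not None:print("ang z",round(np.radians(a-yang),4))
E
python3 -c "
from h import *
st((.606,.119,.15),141.5)"
```

```text
t: 3.8
eef_pos: [0.6058, 0.1188, 0.1575]
orientation: [-0.436, 0.9, 0.0, 0.0]
contact_force: [-0.1, 0.8, 0.0]
opening: 0.0941
grip_force: 0.0
t 3.8 p [0.6058 0.1188 0.1575] yang 141.66 tz [ 0.  0. -1.] q6 -2.391 F [-0.08  0.81  0.05] T [0.074 0.038 0.02 ] op 0.0941 grip 0.0
dp tool [-0.0003 -0.0001  0.0075]
ang z 0.0028
```

```bash
python3 -m crank '{"jaw":[1,1,1,1,1,1,1],"dp":[[0,0,0.025],[0,0,0.025],[0,0,0.025],[0,0,0.02],[0,0,0.015],[0,0,0.0115],[0,0,0]],"angular":[[0,0,0],[0,0,0],[0,0,0],[0,0,0],[0,0,0],[0,0,0],[0,0,0]]}' 15; python3 - <<'E'
from h import *
st((.606,.119,.036))
a=snapshot("top")[110:260,220:380];b=snapshot("side")[150:230,250:430]
b=cv2.resize(b,(800,356),interpolation=cv2.INTER_CUBIC);a=cv2.resize(a[50:110,40:110],None,fx=4,fy=4,interpolation=cv2.INTER_CUBIC)
o=np.zeros((596,800,3),np.uint8);o[:356]=b;o[356:,:a.shape[1]]=a
cv2.imwrite("pics/d1.png",o[...,::-1])
E
```

```text
t: 4.68
eef_pos: [0.6053, 0.1188, 0.0353]
orientation: [-0.433, 0.901, 0.0, -0.001]
contact_force: [-0.3, -0.5, -0.0]
opening: 0.094
grip_force: 0.0
t 4.67 p [0.6053 0.1188 0.0353] yang 141.35 tz [-0.001 -0.    -1.   ] q6 -2.386 F [-0.31 -0.54 -0.03] T [ 0.042  0.029 -0.012] op 0.094 grip 0.0
dp tool [-0.0006 -0.0004 -0.0007]
```

View pics/d1.png

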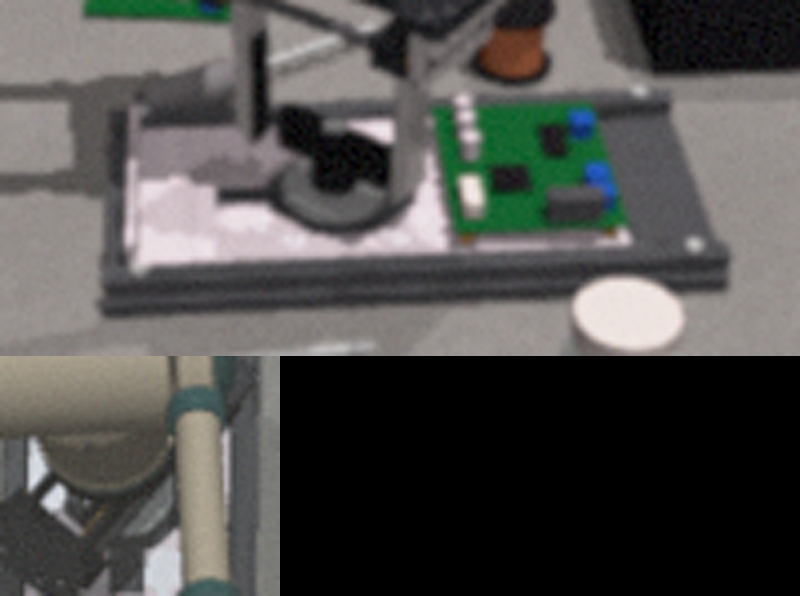

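The fingers straddle the bar, left at (255,80) and right at (405,130), with the bar between them from (280,125) to (390,165). Closing gently.

```bash
python3 -m crank '{"jaw":[0.5,0.5,0.5,0.5],"dp":[[0,0,0],[0,0,0],[0,0,0],[0,0,0]],"angular":[[0,0,0],[0,0,0],[0,0,0],[0,0,0]]}' 12; python3 -c "
from h import *
st()"
```

```text
t: 5.28
eef_pos: [0.6068, 0.1185, 0.0367]
orientation: [-0.433, 0.901, -0.001, 0.001]
contact_force: [1.4, -2.4, 2.9]
opening: 0.0759
grip_force: 12.0
t 5.28 p [0.6068 0.1185 0.0367] yang 141.35 tz [ 0.002 -0.    -1.   ] q6 -2.386 F [ 1.45 -2.36  2.9 ] T [-0.254 -0.142 -0.086] op 0.0759 grip 12.0
```

```bash
python3 -m crank '{"jaw":[0.5,0.5,0.5,0.5],"dp":[[0,0,-0.0003],[0,0,-0.0003],[0,0,-0.0003],[0,0,0]],"angular":[[0,0,0.15],[0,0,0.15],[0,0,0.15],[0,0,0]]}' 15; python3 -c "
from h import *
st()"
```

```text
t: 5.78
eef_pos: [0.606, 0.1195, 0.0376]
orientation: [-0.222, 0.975, 0.001, 0.001]
contact_force: [0.3, 0.2, 5.5]
opening: 0.0758
grip_force: 15.0
t 5.78 p [0.606  0.1195 0.0376] yang 115.63 tz [ 0.001  0.001 -1.   ] q6 -1.938 F [0.33 0.23 5.45] T [ 0.37   0.079 -0.088] op 0.0758 grip 15.0
```

```bash
python3 -m crank '{"jaw":[0.5,0.5,0.5,0.5,0.5,0.5,0.5,0.5],"dp":[[0,0,-0.0008],[0,0,-0.0005],[0,0,-0.0004],[0,0,-0.0004],[0,0,-0.0004],[0,0,-0.0004],[0,0,-0.0004],[0,0,0]],"angular":[[0,0,0.17],[0,0,0.17],[0,0,0.17],[0,0,0.17],[0,0,0.17],[0,0,0.17],[0,0,0.17],[0,0,0]]}' 15; python3 -c "
from h import *
st()"
```

```text
t: 6.78
eef_pos: [0.6068, 0.1227, 0.0401]
orientation: [0.363, 0.932, 0.004, -0.0]
contact_force: [2.1, 7.8, -1.5]
opening: 0.0758
grip_force: 15.0
t 6.78 p [0.6068 0.1227 0.0401] yang 47.37 tz [ 0.002  0.007 -1.   ] q6 -0.748 F [ 2.15  7.78 -1.5 ] T [ 1.719 -0.554 -0.115] op 0.0758 grip 15.0
```

```bash
python3 -m crank '{"jaw":[0.8,0.8,0.8,0.8],"dp":[[0,0,0],[-0.0006,0.0034,0],[0,0,0],[0,0,0]],"angular":[[0,0,0],[0,0,0],[0,0,0],[0,0,0]]}' 15; python3 -c "
from h import *
st((.6088,.1209,.040))"
```

```text
t: 7.28
eef_pos: [0.6083, 0.1206, 0.0399]
orientation: [0.363, 0.932, -0.0, -0.0]
contact_force: [0.4, -0.4, 0.2]
opening: 0.0847
grip_force: 0.0
t 7.28 p [0.6083 0.1206 0.0399] yang 47.4 tz [-0.001 -0.    -1.   ] q6 -0.743 F [ 0.37 -0.36  0.2 ] T [-0.074  0.017 -0.039] op 0.0847 grip 0.0
dp tool [-0.0002  0.0006 -0.0001]
```

```bash
python3 -m crank '{"jaw":[0.5,0.5,0.5,0.5,0.5,0.5,0.5,0.5,0.5,0.5,0.5],"dp":[[0,0.0006,0],[0,0,0],[0,0,0],[0,0,-0.0004],[0,0,-0.0004],[0,0,-0.0004],[0,0,-0.0004],[0,0,-0.0004],[0,0,-0.0004],[0,0,-0.0004],[0,0,0]],"angular":[[0,0,0],[0,0,0],[0,0,0],[0,0,0.18],[0,0,0.18],[0,0,0.18],[0,0,0.18],[0,0,0.18],[0,0,0.18],[0,0,0.18],[0,0,0]]}' 15; python3 -c "
from h import *
st()"
```

```text
t: 8.65
eef_pos: [0.6093, 0.1212, 0.0427]
orientation: [0.842, 0.539, 0.0, 0.0]
contact_force: [2.0, 0.0, -3.0]
opening: 0.0761
grip_force: 15.0
t 8.65 p [0.6093 0.1212 0.0427] yang -24.7 tz [ 0.001 -0.    -1.   ] q6 0.516 F [ 1.99  0.03 -2.98] T [-0.184 -0.225 -0.11 ] op 0.0761 grip 15.0
```

```bash
python3 -m crank '{"jaw":[0.5,0.5,0.85,0.85,0.85,0.85,0.85,0.85,-1,-1,-1,-1,-1,-1],"dp":[[0,0,-0.0003],[0,0,0],[0,0,0],[0,0,0],[0,0,-0.01],[0,0,-0.02],[0,0,-0.03],[0,0,-0.03],[0,0,0],[0,0,0],[0,0,0],[0,0,0],[0,0,0],[0,0,0]],"angular":[[0,0,0.15],[0,0,0],[0,0,0],[0,0,0],[0,0,0],[0,0,0],[0,0,0],[0,0,0],[0,0,0.16],[0,0,0.16],[0,0,0.16],[0,0,0.16],[0,0,0.16],[0,0,0.16]]}' 15; python3 - <<'E'
from h import *
st((.460,.1205,.125),-89.5)
E
```

```text
t: 10.4
eef_pos: [0.609, 0.1215, 0.1343]
orientation: [1.0, 0.012, 0.0, -0.0]
contact_force: [0.5, -0.4, 0.0]
opening: 0.0305
grip_force: 0.0
t 10.4 p [0.609  0.1215 0.1343] yang -88.67 tz [ 0.001  0.    -1.   ] q6 1.632 F [ 0.53 -0.38  0.02] T [0.015 0.08  0.032] op 0.0305 grip 0.0
dp tool [-0.149  -0.0025  0.0091]
ang z 0.0146
```

Back out past the lip and look with the arm out of the way.

```bash
python3 -m crank '{"jaw":[-1,-1,-1,-1,-1],"dp":[[-0.037,-0.0006,0],[-0.037,-0.0006,0],[-0.037,-0.0006,0],[-0.038,-0.0006,0],[0,0,0]],"angular":[[0,0,0.0146],[0,0,0],[0,0,0],[0,0,0],[0,0,0]]}'; python3 - <<'E'
from h import *
st((.463,.1205,.024),-89.5)
a=snapshot("top")[120:250,220:380];b=snapshot("side")[150:230,250:430]
b=cv2.resize(b,(640,284),interpolation=cv2.INTER_CUBIC);a=cv2.resize(a[:100],None,fx=3.1,fy=3.1,interpolation=cv2.INTER_CUBIC)
o=np.zeros((600,640,3),np.uint8);o[:284]=b;o[284:284+a.shape[0],:a.shape[1]]=a
cv2.imwrite("pics/d2.png",o[...,::-1])
E
```

```text
t: 11.02
eef_pos: [0.457, 0.1214, 0.1341]
orientation: [1.0, 0.007, -0.0, -0.0]
contact_force: [0.5, -0.4, -0.1]
opening: 0.0001
grip_force: 0.0
t 11.03 p [0.457  0.1214 0.1341] yang -89.17 tz [-0.001  0.    -1.   ] q6 1.668 F [ 0.53 -0.38 -0.07] T [ 0.014  0.127 -0.009] op 0.0001 grip 0.0
dp tool [0.006  0.001  0.1101]
ang z 0.0057
```

View pics/d2.png

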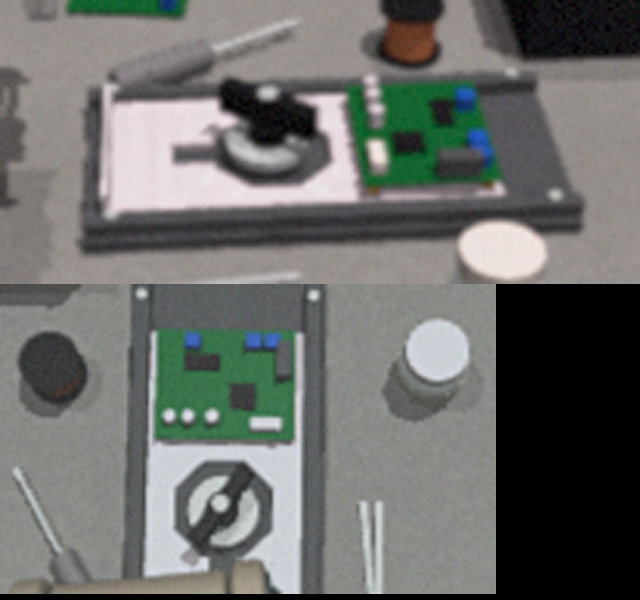

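```bash
python3 -m crank '{"jaw":[-1,-1,-1,-1,-1,-1,-1,-1],"dp":[[0,0.001,0.035],[0,0,0.035],[0,0,0.03],[0,0,0.011],[0.01,0,0],[0.01,0,0],[0.01,0,0],[0,0,0]],"angular":[[0,0,0.0057],[0,0,0],[0,0,0],[0,0,0],[0,0,0],[0,0,0],[0,0,0],[0,0,0]]}' 20; python3 -c "
from h import *
st((.547,.1210,.023),-89.5)"
```

```text
t: 12.12
eef_pos: [0.4906, 0.1205, 0.0229]
orientation: [1.0, 0.004, 0.0, -0.0]
contact_force: [-1.9, -0.8, 0.8]
opening: 0.0004
grip_force: 1.0
t 12.12 p [0.4906 0.1205 0.0229] yang -89.58 tz [ 0.  0. -1.] q6 1.666 F [-1.87 -0.78  0.81] T [-0.019  0.481  0.029] op 0.0004 grip 1.0
dp tool [ 0.0564 -0.0001 -0.0001]
ang z -0.0013
```

```bash
python3 -m crank '{"jaw":[-1,-1,-1,-1,-1,-1,-1,-1,-1],"dp":[[0.006,0,0],[0.006,0,0],[0.006,0,0],[0.006,0,0],[0.006,0,0],[0.006,0,0],[0.006,0,0],[0.004,0,0],[0,0,0]],"angular":[[0,0,0],[0,0,0],[0,0,0],[0,0,0],[0,0,0],[0,0,0],[0,0,0],[0,0,0],[0,0,0]]}'; python3 -c "
from h import *
st((.547,.1210,.023),-89.5)"
```

```text
t: 13.25
eef_pos: [0.5351, 0.1208, 0.0225]
orientation: [1.0, 0.004, -0.001, -0.0]
contact_force: [-4.4, -0.7, 2.8]
opening: 0.0007
grip_force: 2.2
t 13.25 p [0.5351 0.1208 0.0225] yang -89.57 tz [-0.002  0.    -1.   ] q6 1.658 F [-4.43 -0.74  2.8 ] T [0.009 1.055 0.052] op 0.0007 grip 2.2
dp tool [ 0.0119 -0.0001 -0.0005]
ang z -0.0012
```

```bash
python3 -m crank '{"jaw":[-1,-1,-1,-1,-1],"dp":[[0.003,0,0],[0.003,0,0],[0.003,0,0],[0.002,0,0],[0,0,0]],"angular":[[0,0,0],[0,0,0],[0,0,0],[0,0,0],[0,0,0]]}'; python3 -c "
from h import *
st((.55,.1210,.023),-89.5)"
```

```text
t: 13.88
eef_pos: [0.5437, 0.1209, 0.0223]
orientation: [1.0, 0.004, -0.003, 0.0]
contact_force: [-9.3, -0.7, 6.9]
opening: 0.0006
grip_force: 4.1
t 13.88 p [0.5437 0.1209 0.0223] yang -89.57 tz [-0.006 -0.    -1.   ] q6 1.657 F [-9.31 -0.75  6.92] T [0.026 1.636 0.021] op 0.0006 grip 4.1
dp tool [ 0.0063 -0.     -0.0007]
ang z -0.0012
```

```bash
python3 -m crank '{"jaw":[-1,-1,-1,-1],"dp":[[0.002,0,0],[0.002,0,0],[0.001,0,0],[0,0,0]],"angular":[[0,0,0],[0,0,0],[0,0,0],[0,0,0]]}'; python3 - <<'E'
from h import *
st((.55,.1210,.023),-89.5)
a=snapshot("top")[120:220,240:340];b=snapshot("side")[150:230,270:430]
b=cv2.resize(b,None,fx=3.75,fy=3.75,interpolation=cv2.INTER_CUBIC);a=cv2.resize(a,None,fx=3,fy=3,interpolation=cv2.INTER_CUBIC)
o=np.zeros((600,600,3),np.uint8);o[:300]=b;o[300:,:300]=a
cv2.imwrite("pics/d3.png",o[...,::-1])
E
```

```text
t: 14.38
eef_pos: [0.5437, 0.1209, 0.022]
orientation: [1.0, 0.004, -0.008, 0.0]
contact_force: [-16.3, 0.0, 13.1]
opening: 0.0005
grip_force: 7.9
t 14.38 p [0.5437 0.1209 0.022 ] yang -89.57 tz [-0.015 -0.001 -1.   ] q6 1.656 F [-16.26   0.04  13.09] T [ 0.006  2.989 -0.027] op 0.0005 grip 7.9
dp tool [ 0.0063 -0.0001 -0.0011]
ang z -0.0012
```

View pics/d3.png

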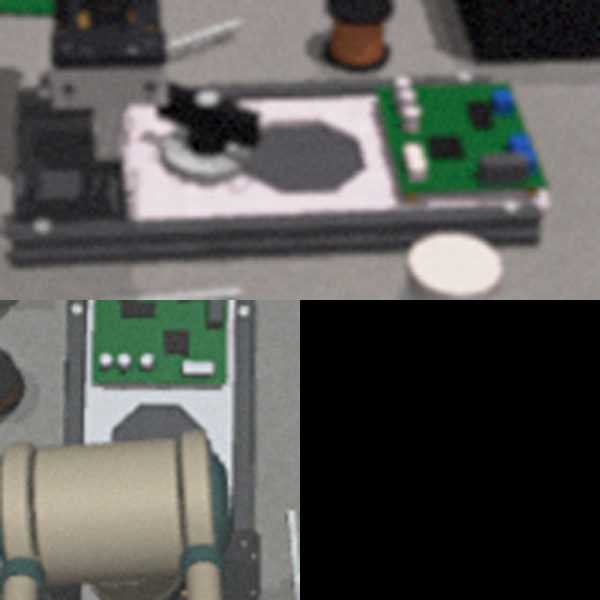

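```bash
python3 -m crank '{"jaw":[-1,-1,-1,-1,-1,-1,-1,-1,-1],"dp":[[-0.01,0,-0.0005],[-0.02,0,0],[-0.02,0,0],[0,0,-0.03],[0,0,-0.04],[0,0,-0.04],[-0.035,0,0],[-0.035,0,0],[0,0,0]],"angular":[[0,0,0],[0,0,0],[0,0,0],[0,0,0],[0,0,0],[0,0,0],[0,0,0],[0,0,0],[0,0,0]]}'; python3 - <<'E'
from h import *
st((.6088,.1209,.132),-33.3)
a=snapshot("top")[120:245,240:340]
a=cv2.resize(a,None,fx=4.8,fy=4.8,interpolation=cv2.INTER_CUBIC)
cv2.imwrite("pics/d4.png",a[...,::-1])
E
```

```text
t: 15.6
eef_pos: [0.4314, 0.1201, 0.1335]
orientation: [1.0, 0.004, 0.002, -0.0]
contact_force: [0.8, -0.2, -0.2]
opening: 0.0004
grip_force: 0.0
t 15.6 p [0.4314 0.1201 0.1335] yang -89.54 tz [ 0.003  0.    -1.   ] q6 1.679 F [ 0.81 -0.18 -0.15] T [0.017 0.162 0.051] op 0.0004 grip 0.0
dp tool [0.1774 0.0007 0.002 ]
ang z -0.9816
```

View pics/d4.png

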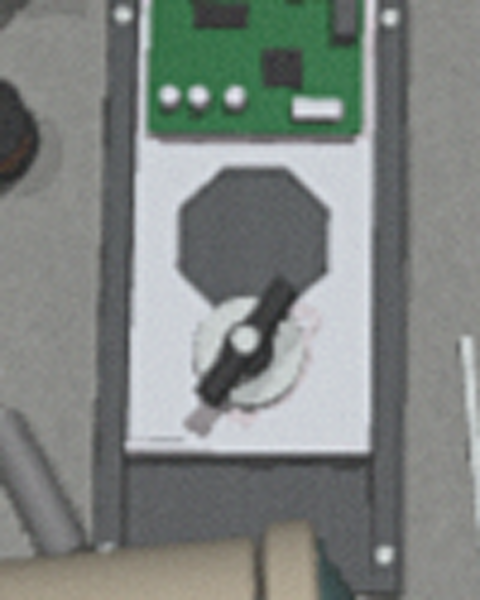

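The carrier's hole, centred at (253,240), is now beyond the knob, and the flange at (250,350) covers the slot. Next: move over the knob and check the numbers.

```bash
python3 -m crank '{"jaw":[-1,-1,-1,-1,0.8,0.8,0.8,0.8,0.8,0.8,0.8,0.8],"dp":[[0.045,0.0002,0],[0.045,0.0002,0],[0.045,0.0002,0],[0.0424,0.0001,0],[0,0,0],[0,0,0],[0,0,0],[0,0,0],[0,0,0],[0,0,0],[0,0,0],[0,0,0]],"angular":[[0,0,0],[0,0,0],[0,0,0],[0,0,0],[0,0,-0.1636],[0,0,-0.1636],[0,0,-0.1636],[0,0,-0.1636],[0,0,-0.1636],[0,0,-0.1636],[0,0,0],[0,0,0]]}' 15; python3 - <<'E'
from h import *
st((.6088,.1209,.042),-34)
f=lambda p,z:np.round(back("top",np.array(p)/4.8+[240,120],z)[0],4)
print("hole",f((254,240),.018),"cap",f((247,340),.068),"barends",f((293,285),.066),f((205,400),.066),"lip",f((250,452),.036))
E
```

```text
t: 17.15
eef_pos: [0.6106, 0.1206, 0.1326]
orientation: [0.881, 0.474, 0.001, 0.0]
contact_force: [-0.1, -0.1, -0.4]
opening: 0.077
grip_force: 0.0
t 17.15 p [0.6106 0.1206 0.1326] yang -33.47 tz [ 0.001  0.    -1.   ] q6 0.667 F [-0.1  -0.11 -0.36] T [-0.074  0.046  0.02 ] op 0.077 grip 0.0
dp tool [-0.0008 -0.0017  0.0906]
ang z 0.0093
hole [0.6723 0.1207 0.018 ] cap [0.6077 0.1198 0.068 ] barends [0.6379 0.0965 0.066 ] [0.5758 0.141  0.066 ] lip [0.5523 0.1186 0.036 ]
```

```bash
python3 -m crank '{"jaw":[1,1,1,1,1,1,1,0.5,0.5,0.5,0.5],"dp":[[-0.0008,-0.0017,0],[0,0,0.025],[0,0,0.025],[0,0,0.02],[0,0,0.012],[0,0,0.0085],[0,0,0],[0,0,0],[0,0,0],[0,0,0],[0,0,0]],"angular":[[0,0,0],[0,0,0],[0,0,0],[0,0,0],[0,0,0],[0,0,0],[0,0,0],[0,0,0],[0,0,0],[0,0,0],[0,0,0]]}' 15; python3 -c "
from h import *
st((.6088,.1209,.042))"
```

```text
t: 18.52
eef_pos: [0.6087, 0.1207, 0.0431]
orientation: [0.88, 0.475, 0.001, 0.001]
contact_force: [2.0, -1.5, 2.7]
opening: 0.0756
grip_force: 15.0
t 18.52 p [0.6087 0.1207 0.0431] yang -33.33 tz [ 0.003 -0.    -1.   ] q6 0.666 F [ 1.97 -1.48  2.68] T [-0.334 -0.185 -0.083] op 0.0756 grip 15.0
dp tool [ 0.0003 -0.      0.0011]
```

```bash
python3 -m crank '{"jaw":[0.5,0.5,0.5,0.5,0.5],"dp":[[0,0,0.0003],[0,0,0.0003],[0,0,0.0003],[0,0,0.0003],[0,0,0.0003]],"angular":[[0,0,-0.15],[0,0,-0.15],[0,0,-0.15],[0,0,-0.15],[0,0,-0.15]]}' 15; python3 -c "
from h import *
st()"; python3 -m crank '{"jaw":[0.5,0.5],"dp":[[0,0,0.0002],[0,0,0.0002]],"angular":[[0,0,-0.08],[0,0,-0.08]]}' 15; python3 -c "
from h import *
st()"
```

```text
t: 19.15
eef_pos: [0.6089, 0.1205, 0.0416]
orientation: [0.643, 0.766, 0.001, 0.001]
contact_force: [2.8, -2.2, 2.9]
opening: 0.0761
grip_force: 15.0
t 19.15 p [0.6089 0.1205 0.0416] yang 9.91 tz [ 0.003 -0.    -1.   ] q6 -0.089 F [ 2.76 -2.16  2.92] T [-0.469 -0.238 -0.174] op 0.0761 grip 15.0
t: 19.4
eef_pos: [0.6089, 0.1205, 0.0413]
orientation: [0.581, 0.814, 0.001, 0.001]
contact_force: [1.7, -1.6, 3.9]
opening: 0.0757
grip_force: 15.0
t 19.4 p [0.6089 0.1205 0.0413] yang 18.96 tz [ 0.003 -0.    -1.   ] q6 -0.247 F [ 1.68 -1.55  3.92] T [-0.448 -0.253 -0.124] op 0.0757 grip 15.0
```

```bash
python3 -m crank '{"jaw":[0.5,0.5],"dp":[[0,0,0.0003],[0,0,0.0002]],"angular":[[0,0,-0.06],[0,0,-0.06]]}' 15 >/dev/null; python3 -c "
from h import *
st()"; python3 -m crank '{"jaw":[0.5,0.5],"dp":[[0,0,0.0002],[0,0,0.0001]],"angular":[[0,0,-0.06],[0,0,-0.06]]}' 15 >/dev/null; python3 -c "
from h import *
st()"
```

```text
t 19.65 p [0.6089 0.1205 0.041 ] yang 25.79 tz [ 0.003 -0.001 -1.   ] q6 -0.366 F [ 1.42 -2.14  3.92] T [-0.452 -0.238 -0.133] op 0.0759 grip 15.0
t 19.9 p [0.609  0.1205 0.0408] yang 32.67 tz [ 0.003 -0.001 -1.   ] q6 -0.486 F [ 0.96 -2.77  4.15] T [-0.472 -0.216 -0.087] op 0.0758 grip 15.0
```

```bash
python3 -m crank '{"jaw":[0.5,0.5],"dp":[[0,0,0.0002],[0,0,0.0002]],"angular":[[0,0,-0.06],[0,0,-0.06]]}' 15 >/dev/null; python3 -c "
from h import *
st()"; python3 -m crank '{"jaw":[0.5,0.5],"dp":[[0,0,0.0002],[0,0,0.0002]],"angular":[[0,0,-0.06],[0,0,-0.06]]}' 15 >/dev/null; python3 -c "
from h import *
st()"
```

```text
t 20.15 p [0.6091 0.1205 0.0406] yang 39.55 tz [ 0.004 -0.001 -1.   ] q6 -0.606 F [ 1.72 -1.01  5.93] T [-0.511 -0.19  -0.151] op 0.0759 grip 15.0
t 20.4 p [0.6091 0.1205 0.0403] yang 46.42 tz [ 0.004 -0.001 -1.   ] q6 -0.726 F [ 1.37 -2.28  5.86] T [-0.494 -0.17  -0.121] op 0.0763 grip 15.0
```

```bash
python3 -m crank '{"jaw":[0.5,0.5],"dp":[[0,0,0],[0,0,0]],"angular":[[0,0,-0.06],[0,0,-0.06]]}' 15 >/dev/null; python3 -c "
from h import *
st();print(get_obs()['tau'][5])"; python3 -m crank '{"jaw":[0.5,0.5],"dp":[[0,0,0.0002],[0,0,0]],"angular":[[0,0,-0.06],[0,0,-0.06]]}' 15 >/dev/null; python3 - <<'E'
from h import *
st();print(get_obs()['tau'][5])
b=snapshot("side")[150:220,285:375]
cv2.imwrite("pics/d5.png",cv2.resize(b,None,fx=8,fy=8,interpolation=cv2.INTER_CUBIC)[...,::-1])
E
```

```text
t 20.65 p [0.6091 0.1205 0.0401] yang 53.3 tz [ 0.004 -0.001 -1.   ] q6 -0.846 F [ 2.74 -1.95  4.95] T [-0.432 -0.254 -0.159] op 0.076 grip 15.0
0.27776023373007774
t 20.9 p [0.6092 0.1205 0.0398] yang 60.17 tz [ 0.004 -0.001 -1.   ] q6 -0.966 F [ 2.26 -2.24  4.29] T [-0.483 -0.292 -0.134] op 0.0756 grip 15.0
0.24573951959609985
```

View pics/d5.png

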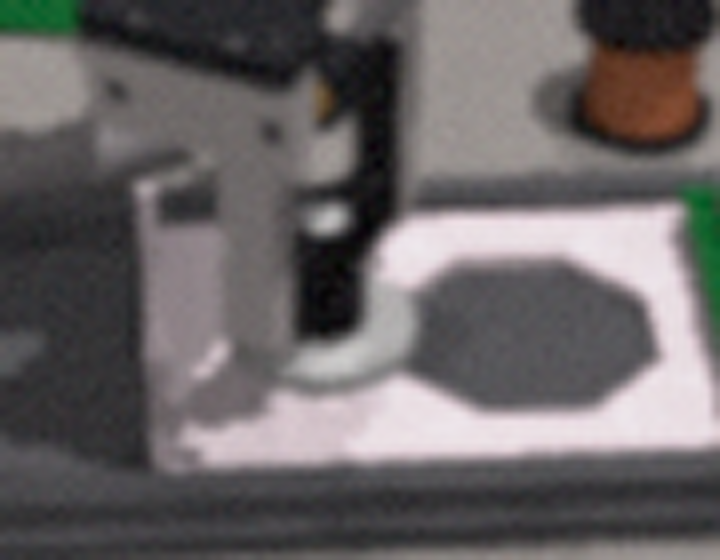

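The bar stays between the finger pads, with the finger at (255,280) and the bar at (330,270). The flange is nearly down on the plate, so I'll keep turning in small steps.

```bash
python3 -m crank '{"jaw":[0.5,0.5],"dp":[[0,0,0.0001],[0,0,0.0001]],"angular":[[0,0,-0.05],[0,0,-0.05]]}' 15 >/dev/null; python3 -c "
from h import *
st();print(get_obs()['tau'][5])"; python3 -m crank '{"jaw":[0.5,0.5],"dp":[[0,0,0.0001],[0,0,0.0001]],"angular":[[0,0,-0.05],[0,0,-0.05]]}' 15 >/dev/null; python3 - <<'E'
from h import *
st();print(get_obs()['tau'][5])
E
```

```text
t 21.2 p [0.6093 0.1206 0.0398] yang 65.82 tz [ 0.004 -0.    -1.   ] q6 -1.064 F [ 3.01 -1.76  6.25] T [-0.715 -0.229 -0.286] op 0.076 grip 15.0
0.04273845814168453
t 21.45 p [0.6094 0.1207 0.0397] yang 71.53 tz [ 0.004 -0.    -1.   ] q6 -1.164 F [ 2.21 -0.84  6.97] T [-0.722 -0.333 -0.393] op 0.0759 grip 15.0
-0.03649687743745744
```

```bash
python3 -m crank '{"jaw":[0.5,0.5],"dp":[[0,0,0],[0,0,0]],"angular":[[0,0,-0.04],[0,0,-0.02]]}' 17 >/dev/null; python3 -c "
from h import *
st();print(get_obs()['tau'][5])"
```

```text
t 21.7 p [0.6094 0.1207 0.0397] yang 74.91 tz [ 0.004 -0.    -1.   ] q6 -1.223 F [ 2.65 -1.22  5.72] T [-0.771 -0.277 -0.36 ] op 0.0761 grip 17.0
-0.3126203455030918
```

```bash
python3 -m crank '{"jaw":[0.5,0.5,0.5],"dp":[[0,0,0],[0,0,0],[0,0,0]],"angular":[[0,0,0],[0,0,-0.03],[0,0,-0.03]]}' 20 >/dev/null; python3 -c "
from h import *
st();print(get_obs()['tau'][5])"
```

```text
t 22.07 p [0.6095 0.1207 0.0397] yang 78.35 tz [ 0.004 -0.    -1.   ] q6 -1.283 F [ 2.47 -0.39  5.63] T [-0.802 -0.279 -0.508] op 0.0758 grip 20.0
-0.2746367733925581
```

Torque is now 0.51 N m, well above the 0.38 N m needed, so the carrier is clamped. Release, lift and check.

```bash
python3 -m crank '{"jaw":[0.9,0.9,0.9,0.9,0.9,0.9,0.9,0.9,0.9,0.9,0.9],"dp":[[0,0,0],[0,0,0],[0,0,0],[0,0,-0.015],[0,0,-0.03],[0,0,-0.04],[0,0,-0.03],[0.05,0,0],[0.05,0,0],[0.05,0,0],[0,0,0]],"angular":[[0,0,0],[0,0,0],[0,0,0],[0,0,0],[0,0,0],[0,0,0],[0,0,0],[0,0,0],[0,0,0],[0,0,0],[0,0,0]]}' 20 >/dev/null; python3 - <<'E'
from h import *
st()
a=snapshot("top")[120:240,240:340];b=snapshot("side")[160:230,275:425]
b=cv2.resize(b,None,fx=3.3,fy=3.3,interpolation=cv2.INTER_CUBIC);a=cv2.resize(a,None,fx=3,fy=3,interpolation=cv2.INTER_CUBIC)
o=np.zeros((600,500,3),np.uint8);o[:b.shape[0],:b.shape[1]]=b;o[235:595,:300]=a
cv2.imwrite("pics/d6.png",o[...,::-1])
E
```

```text
t 23.45 p [0.4567 0.1516 0.1542] yang 78.5 tz [-0.001  0.    -1.   ] q6 -1.195 F [ 1.12 -0.18 -0.01] T [ 0.006  0.039 -0.006] op 0.0891 grip 0.0
```

View pics/d6.png

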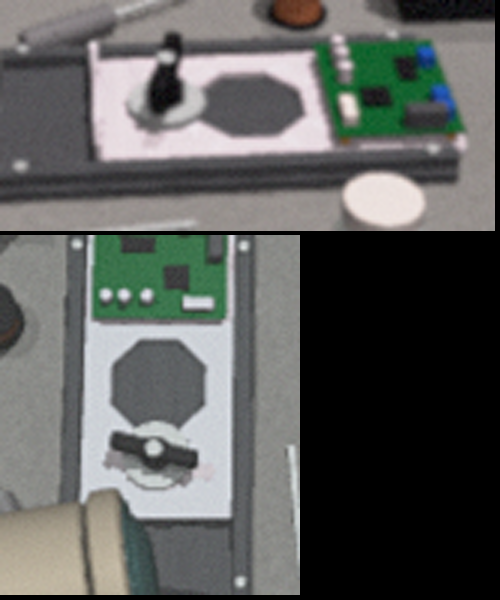

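The bar now lies across at (155,450), matching the tool's final angle. The hole is still beyond the knob at (157,384), the same place as before clamping, so the carrier is still home. The hand is clear.

```bash
python3 -c "
from cell import *
print(sign_off())"
```

```text
the job is handed in; nothing more can be done
None
```

I handed the job in at about 23.5 s. I loosened the knob about 3.05 rad clockwise, pushed the carrier home (slot end about 0.5 mm from the stud in the picture), and clamped the knob back down to about 0.5 N m, above the roughly 0.38 N m called for. The hand is clear and no bystander was touched, but I don't know the verdict because the hand-in returned none.

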